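Index the orange sample dish under the microscope and take the picture

TASK

The sample carrier of the digital microscope has been left between two of its click stops: push it along its rails by its black end bars, steadily and without touching the sample dishes, until the dish with the orange rim has clicked into its stop right under the lens. Only then press the green button on the white puck right down to take the picture, and let it go. Nothing is to be picked up, and everything else on the trolley stays where it is.

Things in the scene. Friction and masses are not known exactly. Their poses are not given: they have to be found in the camera images.
- stand: White base plate of the microscope stand, fixed, 210 x 420 x 12 mm, with two low guide rails along its own y axis (tops 24 mm above the table, outer sides 43 mm from the middle). Origin: on the table, exactly under the lens; y is the sliding direction, x points away from the robot, z up; yaw within 0.15 rad of the world. The plate reaches 117 mm to +x and 93 mm to -x.
- scope_top (a point): Top of the microscope: an upright black barrel over the lens spot, 33 mm thick (42 mm at its clamp ring), from 104 to 216 mm above the table (this point 216 mm). An arm 195 mm up holds it from a steel column 95 mm behind it (stand's +x); the column's top is 252 mm above the table.
- plunger (a point): Top of the dark plunger housing that guides the spring roller: 26 x 26 mm, 42 mm high above the table, 77 mm in front of the lens axis (stand's -x). Fixed.
- lens_spot (a point): Point on the lens axis, 28 mm above the table: where the wanted dish has to stop.
- carrier (a joint): Travel of the sliding sample carrier along the stand's y, m, counted from where it starts (0). There are four click stops, 44 mm apart, each with one well under the lens, and end stops 9 to 27 mm beyond the outer two. It slides with about 1.5 N; from about 4 mm short of a stop the roller draws it in and centres it (the push drops to nothing); 6 to 8 N pushes it out again.
- carrier_mid (a point): Middle of the carrier's underside, 14 mm above the table; moves with it; starts within 9 mm of the lens axis along y. The carrier, about 0.55 kg, is an aluminium plate 60 mm wide, 14 mm thick, with four wells in a row along y, at -66, -22, +22 and +66 mm from its middle (so a stop is reached when this point lies 66 or 22 mm to either side of the lens axis), and a black push bar across each end.
- left_bar (a point): Middle of the outer upright, rubber-faced face of the carrier's +y push bar, 155 mm from the carrier's middle and 40 mm above the table; moves with the carrier. Each bar is black, 96 mm wide across the rails, 14 mm thick; the face reaches from 26 to 54 mm above the table. Pushing this face moves the carrier towards the stand's -y.
- right_bar (a point): The same point on the -y push bar; pushing this face moves the carrier towards the stand's +y.
- roller (a joint): Position of the brass spring roller that rides on the notched steel strip along the carrier's robot-side edge, m: about 0.0005 on the smooth strip between stops, about 0.0034 when it has dropped right into a notch (clicked in).
- dish_orange: Orange-rimmed (the wanted one) lidded sample dish with a paper disc on top, round, 34 mm across, 13 mm high, about 30 g, standing loose in one of the carrier's four wells (6 mm deep, about 0.6 mm play all round). Origin: centre of its underside, 22 mm above the table. Which well it is in differs from start to start.
- dish_blue: Blue-rimmed lidded sample dish with a paper disc on top, round, 34 mm across, 13 mm high, about 30 g, standing loose in one of the carrier's four wells (6 mm deep, about 0.6 mm play all round). Origin: centre of its underside, 22 mm above the table. Which well it is in differs from start to start.
- dish_white: White-rimmed lidded sample dish with a paper disc on top, round, 34 mm across, 13 mm high, about 30 g, standing loose in one of the carrier's four wells (6 mm deep, about 0.6 mm play all round). Origin: centre of its underside, 22 mm above the table. Which well it is in differs from start to start.
- dish_black: Black-rimmed lidded sample dish with a paper disc on top, round, 34 mm across, 13 mm high, about 30 g, standing loose in one of the carrier's four wells (6 mm deep, about 0.6 mm play all round). Origin: centre of its underside, 22 mm above the table. Which well it is in differs from start to start.
- capture (a joint): Travel of the green capture button, m: 0 up, 0.006 fully down; it points straight up and springs back. 1.5 N starts it moving, 5 N holds it fully down. It counts as pressed beyond 0.004.
- capture_top (a point): Centre of the top of the green round button, 34 mm across; its top is 35.5 mm above the table when up. It sits in a white square puck 74 x 74 x 22 mm that is fixed to the table.
- kidney_dish: Bystander: stainless kidney dish with hair clips in it, 190 x 100 x 37 mm. Origin: its middle, on the table.
- scalp_brush: Bystander: black scalp brush with red teeth, 80 mm across, 72 mm high. Origin: middle of its underside.
- massager: Bystander: pink head massager on four grey feet, 97 mm across, 95 mm high. Origin: middle of its underside.
- jar: Bystander: black jar with a green lid, 94 mm across, 72 mm high. Origin: middle of its underside.
- serum_a: Bystander: small amber bottle with a white cap, 40 mm across, 85 mm high. Origin: middle of its underside.
- serum_b: Bystander: small black bottle with a white cap, 40 mm across, 85 mm high. Origin: middle of its underside.
- tonic: Bystander: tall black bottle, 48 mm across, 155 mm high. Origin: middle of its underside.
Things that resemble listed ones, but are neither listed nor needed, are in the scene too. Of the things that look like the part that bears capture, take the one that is farthest from the robot's base at the start.

How it is judged:
On the way, in this order (a step that is already met when the one before it is completed fails the run):
1. the orange-rimmed dish is clicked in under the lens (horizontal distance between dish_orange and lens_spot below 0.004 m and value of joint roller above 0.0018 m), for 0.3 s.
2. the green button is pressed down with the orange-rimmed dish still clicked in (all of step 1 and value of joint capture above 0.004 m), for 0.05 s.
At the end, for the whole second after the job is handed in: The orange-rimmed dish is within 4 mm of the lens axis with the roller in its notch (beyond 1.8 mm), the carrier at rest, all dishes down in their wells, and the green button, pressed beyond 4 mm while the dish was clicked in, is up again (under 1.5 mm) (all of step 1 and value of joint capture below 0.0015 m and velocity of joint carrier between -0.01 and 0.01 m/s and height (world z) of each of dish_orange, dish_blue, dish_white, dish_black below 0.028 m); the robot touches nothing.
It fails at once if the green button is pressed while the orange-rimmed dish is not clicked in under the lens (value of joint capture above 0.004 m and not (horizontal distance between dish_orange and lens_spot below 0.004 m and value of joint roller above 0.0018 m)).
It fails at once if the fingers push on a sample dish (over 1 N) (contact force between the fingers and dish_orange above 1 N or contact force between the fingers and dish_blue above 1 N or contact force between the fingers and dish_white above 1 N or contact force between the fingers and dish_black above 1 N).
It fails at once if a sample dish is lifted out of its well (by 10 mm) (height (world z) of any of dish_orange, dish_blue, dish_white, dish_black above 0.032 m).
It fails at once if the carrier is knocked or flung along (over 0.4 m/s) (velocity of joint carrier above 0.4 m/s or velocity of joint carrier below -0.4 m/s).
It fails at once if another thing on the trolley is moved (30 mm), lifted or tipped (distance of any of kidney_dish, scalp_brush, massager, jar, serum_a, serum_b, tonic from where it was at the start of the episode above 0.03 m or angle between any of kidney_dish, scalp_brush, massager, jar, serum_a, serum_b, tonic's own z axis and vertical above 0.35 rad).
It also fails if it takes over 53 s, if anything falls off the work surface, if the arm or the gripper's body presses on something with over 40 N, if the wrist force passes 120 N, or if a joint passes its speed limit or range.

ROBOT

A 7-joint arm with a two-finger parallel gripper is mounted at the origin on the work surface. World frame = base frame: x ahead of the robot, y to its left, z up, the work surface at z = 0. Lengths are in m, angles in rad, forces in N, time in s.
With the tool pointing down it reaches from about 0.4 to 0.875 m from the base axis. Payload 19.3 kg.
Tool frame: the origin (TCP) lies on the front face of the gripper's body, between the roots of the fingers; the fingertips stand 73 mm ahead of it and the grasp point (between the pads) lies 54 mm ahead of it; z points along the fingers, y is the line along which they close (so a half turn about z gives the same grasp; the last joint's range is limited). The gripper opens to 85 mm and grips with 20 to 120 N. Pads are 22 mm wide; open, the fingers measure 114 mm over their backs; the gripper's body (76 mm by 85 mm) begins 54 mm behind the grasp point. The pads swing forward as they close: fully open they stand 13 mm farther back than shut.
Start: joints at [1.194, 0.521, -0.036, 1.599, 0.021, 1.021, -0.113], TCP at [0.189, -0.596, 0.304] pointing down, gripper open.
Joint ranges: [-2.91, 2.91], [-0.3, 2.13], [-1.5, 1.42], [0.17, 2.43], [-1.26, 4.41], [0.16, 1.93], [-2.52, 2.52]. Speed limits (rad/s): [1.89, 1.89, 2.39, 2.39, 3.01, 3.01, 3.01].

INTERFACE

Orientations are given as a 3x3 rotation matrix whose columns are the frame's x, y, z axes.
In Python, from plant import bot, viewer gives the robot as it stands. The module is installed in compiled form; this text tells all that it offers.
- The arm moves only by the tool apply_moves, never from a script. Its argument "commands" is a list of rows, each an object of numbers: "dx", "dy", "dz": the shift along the tool's x, y, z in m; "rx", "ry", "rz": the turn, a rotation vector about the tool's x, y, z in rad; "claw": the closure, from 0 (fully open) to 1 (shut). A call has 1 to 20 rows; each row is the pose to reach, as a shift and turn from the pose commanded when the call began, along the tool's axes at that moment; what a row does not reach only later rows make up. A row lasts 1/12 s, in which the tool goes at most 41.7 mm and 7.16 degrees, less where a joint would pass 70% of its speed; a pose out of reach is approached as far as the arm can. A call with a gripper value outside its range is refused whole. The fingers move at their own pace and stop on an object; the grip force is fixed at half the most. Time passes only in rows, so rows that repeat a pose let the fingers close. It gives the time, the measured TCP pose, the force, the opening and the grip force at its end, in the units of the state.
- bot.get_obs(): the state, without advancing time (a new reading comes with each control period).
- viewer.get_image(name): name is "side" or "top" or "wrist"; returns (picture, depth): 420x560x3 uint8, red, green, blue; 420x560 float32, m along the optical axis (not along the pixel's ray), 0 where there is no reading.
- viewer.calibration(name): a dict with "mtx" (3x3 intrinsics, pixels), "R" (3x3) and "t" (3): a world point X has camera coordinates R X + t; the wrist camera has in their place "mount" (4x4, takes a point from camera to tool coordinates, whose origin is the TCP and whose axes are the flange's). Camera axes: x right, y down, z forward; pixel columns grow to the right and rows downward; lengths in m; the calibration is good to about 2 mm. A picture is of the moment at which its call begins: read the wrist's pose just before it. calibration takes no time and is no camera call.
- bot.close_job(): hands the job in; it is judged then, once.
The state is a dict: "t": time; "joints": joint angles; "joint_vel": joint speeds; "effort": joint torques, N m; "tool_pos": TCP position; "orientation": TCP orientation; "force": force on the tool from outside, world axes, zero at the start; "moment": the same for the moment, N m; "grip_width": finger opening in m; "gripper_force": force on a finger pad.
Only numpy, scipy, OpenCV 4.12 (cv2) and the standard library are available. Lean on these libraries where they do the work, as an engineer would, in place of code of your own. Each camera call takes 0.05 s, during which the arm holds its last target. There are 200 camera calls.

## Working session

There is one attempt and no reset: what is moved stays moved. The work goes in short steps, Python scripts to look and compute and a tool call to move; the robot and the scene stay as the last step left them, time stands still between calls to the robot, and variables do not carry over. Pictures are saved under pics/ and viewed, at most 10 in all, crops included, and the job is handed in when it is done.

Besides the shell and the picture viewer there is one more tool, called after "Request:" as name([rows], argument=value, ...), one row to a line, values as JSON. apply_moves: Moves the arm, as the interface text tells. Its arguments: {"type":"object","properties":{"commands":{"type":"array","items":{"type":"object","properties":{"dx":{"type":"number"},"dy":{"type":"number"},"dz":{"type":"number"},"rx":{"type":"number"},"ry":{"type":"number"},"rz":{"type":"number"},"claw":{"type":"number"}}}}},"required":["commands"]}

```bash
mkdir -p pics; cat > h.py <<'E'
import numpy as np, cv2
from plant import bot, viewer
def ray(name,u,v,z):
    c=viewer.calibration(name);K,R,t=c["mtx"],np.array(c["R"]),np.array(c["t"])
    d=R.T@np.linalg.inv(K)@np.array([u,v,1.]);o=-R.T@t
    return o+d*(z-o[2])/d[2]
def proj(name,X):
    c=viewer.calibration(name);p=np.array(c["mtx"])@(np.array(c["R"])@np.array(X)+np.array(c["t"]));return p[:2]/p[2]
def cloud(name,D):
    c=viewer.calibration(name);K,R,t=np.array(c["mtx"]),np.array(c["R"]),np.array(c["t"])
    v,u=np.mgrid[:420,:560];P=np.stack([(u-K[0,2])/K[0,0]*D,(v-K[1,2])/K[1,1]*D,D],-1)
    return (P-t)@R
E
python3 - <<'E'
from h import *
for n in("top","side"):
    p,d=viewer.get_image(n);np.savez("pics/%s0"%n,p=p,d=d);cv2.imwrite("pics/%s0.png"%n,cv2.resize(p[...,::-1],(784,588)))
o=bot.get_obs();print(o["t"],o["tool_pos"],o["orientation"],o["force"])
E
```

```text
0.1 [ 0.18866362 -0.59561992  0.30339479] [[ 9.53322147e-01  3.01954904e-01 -3.45011264e-04]
 [ 3.01955097e-01 -9.53321710e-01  9.15074676e-04]
 [-5.25954416e-05 -9.76538865e-04 -9.99999522e-01]] [ 0.26212977 -0.43025017 -0.01544516]
```

View pics/top0.png

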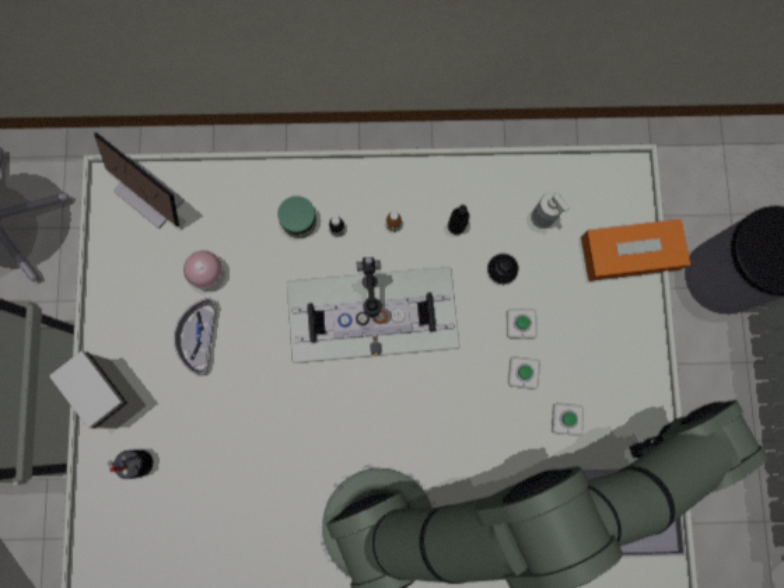

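View pics/side0.png

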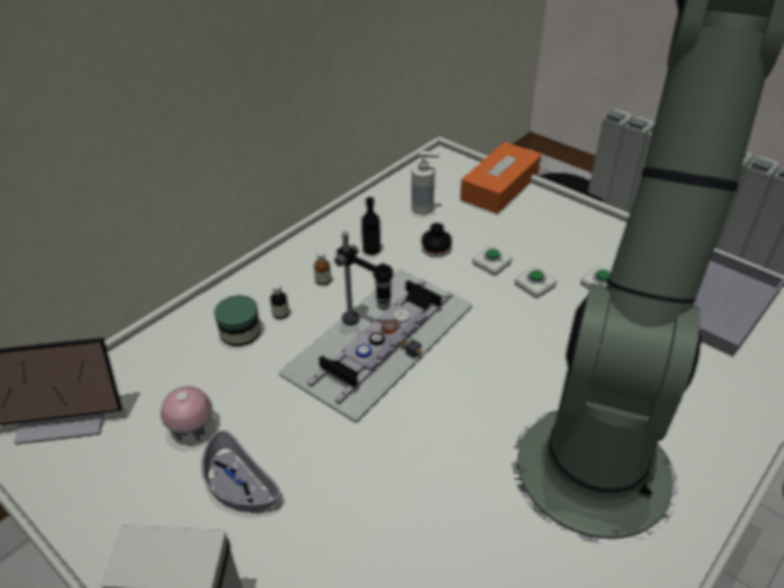

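The top view shows the dishes from +y as blue (345,320), black (363,318), orange (381,316) and white (398,315). Orange is therefore in the -22 mm well and has to move towards +y, so I push the right bar at (427,312). The three pucks are at (522,323), (525,372) and (569,419), and the first looks farthest from the base. Next I measure.

```bash
python3 - <<'E'
from h import *
z=np.load("pics/top0.npz");p,d=z["p"],z["d"];s=560/784
hsv=cv2.cvtColor(p,cv2.COLOR_RGB2HSV)
C=cloud("top",d)
print("cam",ray("top",280,210,0), [np.round(ray("top",u*s,v*s,.22),3) for u,v in((372,306),)])
g=cv2.inRange(hsv,(60,90,40),(90,255,255))
n,l,st,ce=cv2.connectedComponentsWithStats(g)
for i in range(1,n):
    if 20<st[i,4]<400: 
        X=ray("top",*ce[i],.0355);print("green",st[i,4],ce[i],X.round(4),np.hypot(X[0],X[1]))
# dishes at z .035 ; bars black
for nm,(u,v) in dict(blue=(345,320),black=(363,318),orange=(381,316),white=(398,315)).items(): print(nm,ray("top",u*s,v*s,.035).round(4))
roi=np.zeros((420,560),np.uint8);roi[195:258,205:330]=1
blk=((p.max(2)<45)&(roi>0)).astype(np.uint8)
n,l,st,ce=cv2.connectedComponentsWithStats(blk)
for i in range(1,n):
    if st[i,4]>15:
        r=cv2.minAreaRect(np.argwhere(l==i)[:,::-1].astype(np.float32))
        print("blk",st[i],ce[i].round(1),r,[ray("top",*q,.054).round(4)[:2] for q in cv2.boxPoints(r)])
o=((hsv[...,0]<20)&(hsv[...,1]>70)&(roi>0)).astype(np.uint8)
n,l,st,ce=cv2.connectedComponentsWithStats(o)
for i in range(1,n):
    if st[i,4]>3: print("or",st[i],ce[i],ray("top",*ce[i],.035).round(4))
cv2.imwrite("pics/topc.png",cv2.resize(p[185:265,200:335,::-1],None,fx=5.8,fy=5.8,interpolation=cv2.INTER_CUBIC))
E
```

```text
cam [ 0.56564673 -0.0445815   0.        ] [array([0.497, 0.006, 0.22 ])]
green 62 [373.17741935 229.9516129 ] [ 0.4816 -0.3659  0.0355] 0.6048622757073201
green 61 [374.98360656 265.57377049] [ 0.358  -0.3652  0.0355] 0.5114041135067889
green 66 [406.37878788 298.96969697] [ 0.2425 -0.4656  0.0355] 0.5249757187029297
blue [0.4958 0.0744 0.035 ]
black [0.4998 0.0296 0.035 ]
orange [ 0.5039 -0.0151  0.035 ]
white [ 0.5056 -0.0574  0.035 ]
blk [261 195  11  32 179] [265.4 211.8] ((266.0, 210.5), (31.0, 10.0), 90.0) [array([0.6098, 0.0214]), array([ 0.6091, -0.0133]), array([ 0.5   , -0.0111]), array([0.5007, 0.0233])]
blk [299 210  12  26 197] [304.7 223. ] ((304.0890808105469, 222.89108276367188), (25.273944854736328, 10.348386764526367), 84.2894058227539) [array([ 0.5512, -0.1045]), array([ 0.5541, -0.1403]), array([ 0.4661, -0.1459]), array([ 0.4632, -0.1105])]
blk [221 218  11  26 177] [225.4 230.1] ((225.91583251953125, 230.15841674804688), (25.174442291259766, 9.552356719970703), 84.2894058227539) [array([0.5312, 0.1645]), array([0.5338, 0.1317]), array([0.4466, 0.1238]), array([0.444 , 0.1563])]
or [267 221  10  10  39] [272.1025641  226.48717949] [ 0.5012 -0.0149  0.035 ]
```

View pics/topc.png

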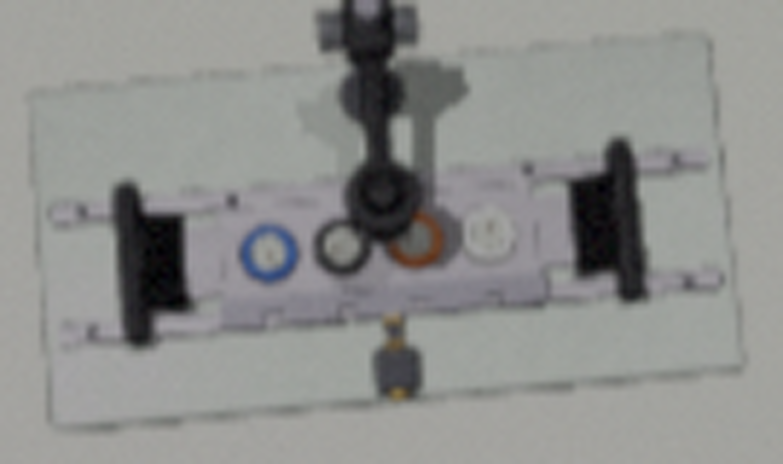

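The crop shows the barrel top at (383,195), the plunger at (398,370), the right bar's outer edge at about x=643 and the stand yawed about 0.08 rad. I compute the stand frame, then the approach in tool axes.

```bash
python3 - <<'E'
from h import *
f=lambda u,v,z: ray("top",u/5.8+200,v/5.8+185,z)[:2]
a=f(52,428,.012);b=f(742,370,.012);c=f(30,95,.012);e=f(706,35,.012)
yaws=[np.arctan2(-(q-w)[0],(q-w)[1]) for q,w in((a,b),(c,e))];print("yaw",yaws)
y=np.mean(yaws);Y=np.array([-np.sin(y),np.cos(y)]);X=np.array([np.cos(y),np.sin(y)])
mid=(a+b+c+e)/4;print("lens: plate",mid-.012*X,"barrel",f(383,195,.216),"plunger",f(398,372,.042)+.077*X)
lens=np.mean([mid-.012*X,f(383,195,.216),f(398,372,.042)+.077*X],0)
D=[f(270,253,.035),f(342,246,.035),f(488,232,.035)]
for q,w in zip(D,(66,22,-66)): r=q-Y*w*1e-3-lens; print("mid",r@X,r@Y)
for q,w in ((f(643,295,.054),-155),(f(635,150,.054),-155),(f(127,340,.054),155),(f(115,190,.054),155)):r=q-lens;print("bar",r@X,r@Y,r@Y-w*1e-3)
o=bot.get_obs();R=np.array(o["orientation"]);print("lens",lens,"face target",lens-.133*Y)
for nm,t in (("pre",np.r_[lens-.215*Y,.304]),):
    print(nm,t,"tool",R.T@(t-o["tool_pos"]))
print("rz",np.arctan2(R[1,0],R[0,0])-y)
E
```

```text
yaw [np.float64(0.06296594209014826), np.float64(0.07007284536601258)]
lens: plate [0.49969842 0.00522331] barrel [0.49787776 0.0047949 ] plunger [0.49840509 0.00385603]
mid 0.0015220523600602074 0.0033613265352613496
mid 0.0019875477457705123 0.004063320911618
mid 0.002815424250718753 0.004128437769817177
bar -0.045794614914269435 -0.14901134759876514 0.005988652401234862
bar 0.0414881704492016 -0.15305137559906198 0.001948624400938015
bar -0.045844724795459355 0.1568225784594945 0.0018225784594944894
bar 0.044336155050001165 0.15757438827004372 0.0025743882700437204
lens [0.49866042 0.00462475] face target [ 0.50750098 -0.12808111]
pre [ 0.51295155 -0.20989976  0.304     ] tool [ 4.25621001e-01 -2.69795665e-01 -3.64133782e-04]
rz 0.24022342127989643
```

Request:
apply_moves([
  {"dx": 0.04, "dy": -0.025, "rz": 0.05, "claw": 1},
  {"dx": 0.075, "dy": -0.047, "rz": 0.1, "claw": 1},
  {"dx": 0.11, "dy": -0.07, "rz": 0.15, "claw": 1},
  {"dx": 0.145, "dy": -0.092, "rz": 0.2, "claw": 1},
  {"dx": 0.18, "dy": -0.114, "rz": 0.235, "claw": 1},
  {"dx": 0.215, "dy": -0.136, "rz": 0.235, "claw": 1},
  {"dx": 0.25, "dy": -0.158, "rz": 0.235, "claw": 1},
  {"dx": 0.285, "dy": -0.181, "rz": 0.235, "claw": 1},
  {"dx": 0.32, "dy": -0.203, "rz": 0.235, "claw": 1},
  {"dx": 0.355, "dy": -0.225, "rz": 0.235, "claw": 1},
  {"dx": 0.39, "dy": -0.247, "rz": 0.235, "claw": 1},
  {"dx": 0.425, "dy": -0.27, "rz": 0.235, "claw": 1},
  {"dx": 0.425, "dy": -0.27, "rz": 0.235, "claw": 1},
  {"dx": 0.425, "dy": -0.27, "rz": 0.235, "claw": 1},
  {"dx": 0.425, "dy": -0.27, "rz": 0.235, "claw": 1},
])

```text
validation failed for argument at $.co...
```

```bash
python3 - <<'E'
from h import *
o=bot.get_obs();print(o["t"],o["tool_pos"],o["orientation"],o["force"],o["grip_width"])
p,d=viewer.get_image("wrist");c=viewer.calibration("wrist");np.savez("pics/w1",p=p,d=d);cv2.imwrite("pics/w1.png",p[...,::-1]);print(c)
E
```

```text
0.1 [ 0.18866362 -0.59561992  0.30339479] [[ 9.53322147e-01  3.01954904e-01 -3.45011264e-04]
 [ 3.01955097e-01 -9.53321710e-01  9.15074676e-04]
 [-5.25954416e-05 -9.76538865e-04 -9.99999522e-01]] [ 0.26212977 -0.43025017 -0.01544516] 0.08552137664569885
{'mtx': array([[329.4183913 ,   0.        , 280.22688186],
       [  0.        , 329.4183913 , 204.91958785],
       [  0.        ,   0.        ,   1.        ]]), 'mount': array([[ 6.48905932e-04, -9.54413510e-01, -2.98486902e-01,
         7.57670897e-02],
       [ 9.99999534e-01,  4.05885505e-04,  8.76162467e-04,
         2.57512507e-04],
       [-7.15069789e-04, -2.98487331e-01,  9.54413329e-01,
        -7.02826331e-02],
       [ 0.00000000e+00,  0.00000000e+00,  0.00000000e+00,
         1.00000000e+00]])}
```

View pics/w1.png

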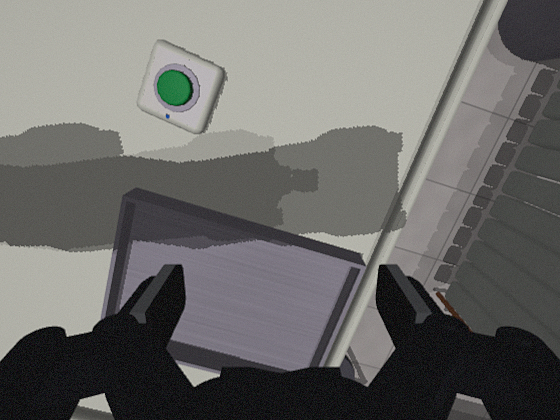

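The call was refused before the arm moved, and the wrist view shows only the start pose with a decoy puck at (175,88). I retry with a short list to see what the format accepts.

Request:
apply_moves([
  {"dx": 0.04, "dy": -0.025, "dz": 0.0, "rx": 0.0, "ry": 0.0, "rz": 0.05, "claw": 1.0},
  {"dx": 0.075, "dy": -0.047, "dz": 0.0, "rx": 0.0, "ry": 0.0, "rz": 0.1, "claw": 1.0},
])

```text
t: 0.32
tool_pos: [0.2415, -0.5324, 0.3032]
orientation: [[0.98, 0.199, -0.001], [0.199, -0.98, 0.0], [-0.001, -0.0, -1.0]]
force: [2.8, 0.1, 0.0]
grip_width: 0.0641
gripper_force: 0.0
```

Request:
apply_moves([
  {"dx": 0.032, "dy": -0.025, "dz": 0.0, "rx": 0.0, "ry": 0.0, "rz": 0.05, "claw": 1.0},
  {"dx": 0.064, "dy": -0.05, "dz": 0.0, "rx": 0.0, "ry": 0.0, "rz": 0.1, "claw": 1.0},
  {"dx": 0.096, "dy": -0.075, "dz": 0.0, "rx": 0.0, "ry": 0.0, "rz": 0.135, "claw": 1.0},
  {"dx": 0.128, "dy": -0.1, "dz": 0.0, "rx": 0.0, "ry": 0.0, "rz": 0.135, "claw": 1.0},
  {"dx": 0.16, "dy": -0.125, "dz": 0.0, "rx": 0.0, "ry": 0.0, "rz": 0.135, "claw": 1.0},
  {"dx": 0.192, "dy": -0.15, "dz": 0.0, "rx": 0.0, "ry": 0.0, "rz": 0.135, "claw": 1.0},
  {"dx": 0.224, "dy": -0.175, "dz": 0.0, "rx": 0.0, "ry": 0.0, "rz": 0.135, "claw": 1.0},
  {"dx": 0.256, "dy": -0.2, "dz": 0.0, "rx": 0.0, "ry": 0.0, "rz": 0.135, "claw": 1.0},
  {"dx": 0.29, "dy": -0.228, "dz": 0.0, "rx": 0.0, "ry": 0.0, "rz": 0.135, "claw": 1.0},
  {"dx": 0.327, "dy": -0.256, "dz": 0.0, "rx": 0.0, "ry": 0.0, "rz": 0.135, "claw": 1.0},
  {"dx": 0.327, "dy": -0.256, "dz": 0.0, "rx": 0.0, "ry": 0.0, "rz": 0.135, "claw": 1.0},
  {"dx": 0.327, "dy": -0.256, "dz": 0.0, "rx": 0.0, "ry": 0.0, "rz": 0.135, "claw": 1.0},
  {"dx": 0.327, "dy": -0.256, "dz": 0.0, "rx": 0.0, "ry": 0.0, "rz": 0.135, "claw": 1.0},
])

```text
t: 1.4
tool_pos: [0.5101, -0.2144, 0.3036]
orientation: [[0.997, 0.073, -0.001], [0.073, -0.997, 0.0], [-0.001, -0.0, -1.0]]
force: [-0.8, -1.0, -0.1]
grip_width: 0.0003
gripper_force: 0.0
```

```bash
python3 - <<'E'
from h import *
o=bot.get_obs();print(o["t"],o["tool_pos"],o["orientation"],o["force"],o["grip_width"])
p,d=viewer.get_image("wrist");np.savez("pics/w2",p=p,d=d,pos=o["tool_pos"],R=o["orientation"]);cv2.imwrite("pics/w2.png",p[...,::-1])
E
```

```text
1.4 [ 0.51014753 -0.21438455  0.30360193] [[ 9.97353553e-01  7.27010496e-02 -6.68620748e-04]
 [ 7.27010941e-02 -9.97353773e-01  4.24793427e-05]
 [-6.63763133e-04 -9.09763833e-05 -9.99999776e-01]] [-0.81911176 -1.04082426 -0.11425144] 0.0002787179460082635
```

View pics/w2.png

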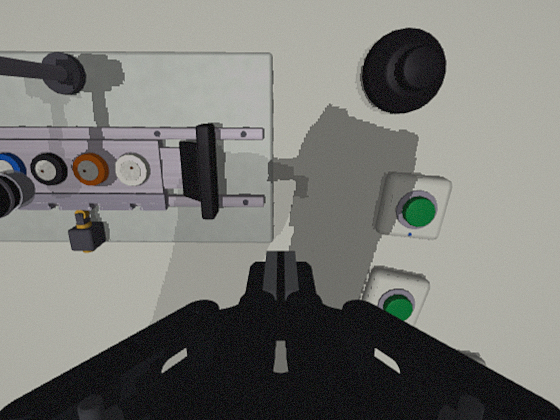

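The wrist view shows orange at (90,169), white at (131,170), the right bar's outer face at x≈217, the plunger at (86,232), the target button at (418,211), and the rails level in the image. So the tool is aligned with the stand.

```bash
cat >> h.py <<'E'
def wray(u,v,z,pos,R):
    c=viewer.calibration("wrist");M=np.array(c["mount"]);W=np.eye(4);W[:3,:3]=R;W[:3,3]=pos;A=W@M
    d=A[:3,:3]@np.linalg.inv(c["mtx"])@np.array([u,v,1.]);o=A[:3,3];return o+d*(z-o[2])/d[2]
E
python3 - <<'E'
from h import *
z=np.load("pics/w2.npz");pos,R=z["pos"],z["R"];p=z["p"]
w=lambda u,v,h:wray(u,v,h,pos,R)[:2]
hsv=cv2.cvtColor(p,cv2.COLOR_RGB2HSV);g=cv2.inRange(hsv,(60,120,40),(90,255,255));n,l,st,ce=cv2.connectedComponentsWithStats(g)
for i in range(1,n):
    if st[i,4]>100: print("green",ce[i],w(*ce[i],.0355))
a,b=w(5,242,.012),w(272,242,.012);c,e=w(5,52,.012),w(271,53,.012)
for q,s in((a,b),(c,e)):print("yaw",np.arctan2(-(q-s)[0],(q-s)[1]))
y=.071;Y=np.array([-np.sin(y),np.cos(y)]);X=np.array([np.cos(y),np.sin(y)])
edge=w(272,147,.012);print("lens from edge/ plunger",edge+Y*.21-.012*X,w(86,228,.042)+.077*X)
lens=np.array([.4987,.0046])
for nm,q in dict(orange=w(90,169,.035),white=w(131,170,.035),black=w(48,169,.035),bartop=w(217,170,.054),bar1=w(217,126,.054),bar2=w(217,217,.054),tcp=pos[:2]).items(): r=q-lens;print(nm,q,r@X,r@Y)
E
```

```text
green [418.49455041 211.35831063] [ 0.48383889 -0.36710585]
green [398.19305019 306.68725869] [ 0.36369337 -0.36675279]
yaw 0.07322258137960223
yaw 0.07002691975905964
lens from edge/ plunger [0.51133373 0.00466773] [ 0.51762893 -0.00449783]
orange [ 0.50461183 -0.01665724] 0.004388943172205636 -0.021623073577430714
white [ 0.50667661 -0.05919132] 0.0034311354057038725 -0.0641964630608538
black [0.50140653 0.02697624] 0.004287089577486807 0.022127859393399403
bartop [ 0.51731992 -0.15204393] 0.0074606293277185085 -0.15757017512081112
bar1 [ 0.55961538 -0.15136308] 0.04969783354759533 -0.1598914973564922
bar2 [ 0.46818528 -0.15283487] -0.041606326393321034 -0.1548734953226055
tcp [ 0.51014753 -0.21438455] -0.004116155578391328 -0.21924492362542913
```

Request:
apply_moves([
  {"dx": 0.004, "dy": 0.0, "dz": 0.038, "rx": 0.0, "ry": 0.0, "rz": 0.0, "claw": 1.0},
  {"dx": 0.004, "dy": 0.0, "dz": 0.076, "rx": 0.0, "ry": 0.0, "rz": 0.0, "claw": 1.0},
  {"dx": 0.004, "dy": 0.0, "dz": 0.114, "rx": 0.0, "ry": 0.0, "rz": 0.0, "claw": 1.0},
  {"dx": 0.004, "dy": 0.0, "dz": 0.152, "rx": 0.0, "ry": 0.0, "rz": 0.0, "claw": 1.0},
  {"dx": 0.004, "dy": 0.0, "dz": 0.18, "rx": 0.0, "ry": 0.0, "rz": 0.0, "claw": 1.0},
  {"dx": 0.004, "dy": 0.0, "dz": 0.19, "rx": 0.0, "ry": 0.0, "rz": 0.0, "claw": 1.0},
  {"dx": 0.004, "dy": -0.012, "dz": 0.19, "rx": 0.0, "ry": 0.0, "rz": 0.0, "claw": 1.0},
  {"dx": 0.004, "dy": -0.024, "dz": 0.19, "rx": 0.0, "ry": 0.0, "rz": 0.0, "claw": 1.0},
  {"dx": 0.004, "dy": -0.032, "dz": 0.19, "rx": 0.0, "ry": 0.0, "rz": 0.0, "claw": 1.0},
  {"dx": 0.004, "dy": -0.036, "dz": 0.19, "rx": 0.0, "ry": 0.0, "rz": 0.0, "claw": 1.0},
  {"dx": 0.004, "dy": -0.036, "dz": 0.19, "rx": 0.0, "ry": 0.0, "rz": 0.0, "claw": 1.0},
  {"dx": 0.004, "dy": -0.036, "dz": 0.19, "rx": 0.0, "ry": 0.0, "rz": 0.0, "claw": 1.0},
])

```text
t: 2.45
tool_pos: [0.512, -0.1784, 0.1149]
orientation: [[0.997, 0.072, 0.001], [0.072, -0.997, -0.001], [0.001, 0.001, -1.0]]
force: [0.4, -0.3, -0.7]
grip_width: 0.0001
gripper_force: 0.0
```

```bash
python3 - <<'E'
from h import *
o=bot.get_obs();print(o["t"],o["tool_pos"],o["force"])
p,d=viewer.get_image("wrist");np.savez("pics/w3",p=p,d=d,pos=o["tool_pos"],R=o["orientation"]);cv2.imwrite("pics/w3.png",p[...,::-1])
E
```

```text
2.45 [ 0.51202841 -0.17836537  0.11488575] [ 0.42924568 -0.291028   -0.67228795]
```

View pics/w3.png

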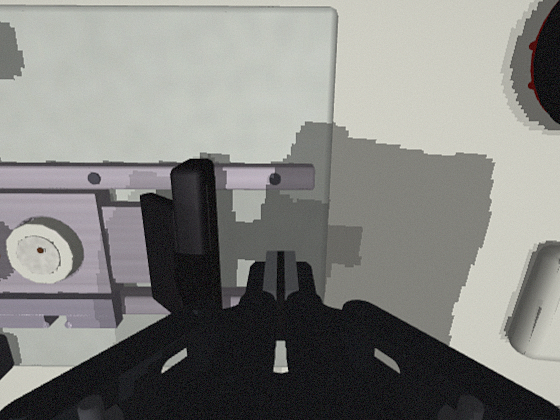

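The view shows the fingertips at (280,255), clear of the bar's outer face at x≈218 and level with it. I advance slowly until they touch.

Request:
apply_moves([
  {"dx": 0.0, "dy": -0.003, "dz": 0.0, "rx": 0.0, "ry": 0.0, "rz": 0.0, "claw": 1.0},
  {"dx": 0.0, "dy": -0.006, "dz": 0.0, "rx": 0.0, "ry": 0.0, "rz": 0.0, "claw": 1.0},
  {"dx": 0.0, "dy": -0.009, "dz": 0.0, "rx": 0.0, "ry": 0.0, "rz": 0.0, "claw": 1.0},
  {"dx": 0.0, "dy": -0.012, "dz": 0.0, "rx": 0.0, "ry": 0.0, "rz": 0.0, "claw": 1.0},
  {"dx": 0.0, "dy": -0.014, "dz": 0.0, "rx": 0.0, "ry": 0.0, "rz": 0.0, "claw": 1.0},
  {"dx": 0.0, "dy": -0.016, "dz": 0.0, "rx": 0.0, "ry": 0.0, "rz": 0.0, "claw": 1.0},
  {"dx": 0.0, "dy": -0.018, "dz": 0.0, "rx": 0.0, "ry": 0.0, "rz": 0.0, "claw": 1.0},
  {"dx": 0.0, "dy": -0.018, "dz": 0.0, "rx": 0.0, "ry": 0.0, "rz": 0.0, "claw": 1.0},
])

```text
t: 3.17
tool_pos: [0.5103, -0.1601, 0.1139]
orientation: [[0.997, 0.072, -0.0], [0.072, -0.997, 0.0], [-0.0, -0.0, -1.0]]
force: [-0.2, 0.4, -0.2]
grip_width: 0.0001
gripper_force: 0.0
```

```bash
cat > m.py <<'E'
from h import *
import sys
def white(p):  # bar top/paper: white dish centroid + bar right edge along upper rail
    hsv=cv2.cvtColor(p,cv2.COLOR_RGB2HSV)
    return hsv
o=bot.get_obs();pos,R=np.array(o["tool_pos"]),np.array(o["orientation"])
p,d=viewer.get_image("wrist");np.savez("pics/"+sys.argv[1],p=p,d=d,pos=pos,R=R)
row=p[172:182].astype(int).mean((0,2));dk=np.where(row<60)[0];dk=dk[(dk>60)&(dk<400)]
u=dk.max();X=wray(u,177,.054,pos,R)
y=.072;Y=np.array([-np.sin(y),np.cos(y)])
r=X[:2]-[.4987,.0046];print(o["t"],"tcp",pos.round(4),"F",np.round(o["force"],1),"bar cols",dk.min(),u,"face y",(r@Y).round(4),"tcp y",((pos[:2]-[.4987,.0046])@Y).round(4))
E
python3 m.py w4; python3 - <<'E'
import numpy as np
p=np.load("pics/w3.npz")["p"];print(p[177,150:240:3].mean(1).astype(int)); p=np.load("pics/w4.npz")["p"];print(p[177,100:260:4].mean(1).astype(int))
E
```

```text
3.1667 tcp [ 0.5103 -0.1601  0.1139] F [-0.2  0.4 -0.2] bar cols 214 315 face y -0.1796 tcp y -0.1651
[156 157 155 156 156 156 164  16  41  45  44  50  51  56  55  56  37  30
  25  11  12   9 116 106 109 101 189 183 186 183]
[176 177 173 177 176 175  72  78  72 107 152 154 155 150 152 161 165 163
 175 178 174 178 179 181 178 180 179 179 185  30  52  53  54  54  55  48
  32  23  38 112]
```

Request:
apply_moves([
  {"dx": 0.0, "dy": -0.002, "dz": 0.0, "rx": 0.0, "ry": 0.0, "rz": 0.0, "claw": 1.0},
  {"dx": 0.0, "dy": -0.004, "dz": 0.0, "rx": 0.0, "ry": 0.0, "rz": 0.0, "claw": 1.0},
  {"dx": 0.0, "dy": -0.006, "dz": 0.0, "rx": 0.0, "ry": 0.0, "rz": 0.0, "claw": 1.0},
  {"dx": 0.0, "dy": -0.006, "dz": 0.0, "rx": 0.0, "ry": 0.0, "rz": 0.0, "claw": 1.0},
])

```text
t: 3.55
tool_pos: [0.5098, -0.1541, 0.1139]
orientation: [[0.997, 0.072, -0.0], [0.072, -0.997, 0.0], [-0.0, -0.0, -1.0]]
force: [-0.0, 0.2, 0.2]
grip_width: -0.0001
gripper_force: 0.2
```

```bash
sed -i 's/dk=np.where(row<60).*/dk=np.where(row<85)[0];dk=dk[dk>195];dk=dk[:np.append(np.where(np.diff(dk)>2)[0],len(dk)-1)[0]+1]/' m.py; python3 m.py w5; python3 - <<'E'
import sys;sys.path.insert(0,".")
from h import *
for n in("w3","w4","w5"):
    z=np.load("pics/%s.npz"%n);p=z["p"];row=p[172:182].astype(int).mean((0,2));dk=np.where(row<85)[0];dk=dk[dk>165]
    u=dk[:np.append(np.where(np.diff(dk)>2)[0],len(dk)-1)[0]+1].max();print(n,u,wray(u,177,.054,z["pos"],z["R"]),wray(u,177,.054,z["pos"],z["R"])[:2]@[-.0719,.9974])
E
```

```text
3.55 tcp [ 0.5098 -0.1541  0.1139] F [-0.   0.2  0.2] bar cols 214 253 face y -0.1486 tcp y -0.1591
w3 214 [ 0.55679207 -0.14867351  0.054     ] -0.1883203111237593
w4 252 [ 0.55630849 -0.14582006  0.054     ] -0.18543950962271344
w5 253 [ 0.55589038 -0.14025705  0.054     ] -0.17986089736866906
```

The bar stays at x≈253 in the image, so the fingers are in contact and the carrier has moved about 8.5 mm. I continue in small steps; when it draws in, the bar will jump away from the fingers.

Request:
apply_moves([
  {"dx": 0.0, "dy": -0.0015, "dz": 0.0, "rx": 0.0, "ry": 0.0, "rz": 0.0, "claw": 1.0},
  {"dx": 0.0, "dy": -0.003, "dz": 0.0, "rx": 0.0, "ry": 0.0, "rz": 0.0, "claw": 1.0},
  {"dx": 0.0, "dy": -0.0045, "dz": 0.0, "rx": 0.0, "ry": 0.0, "rz": 0.0, "claw": 1.0},
  {"dx": 0.0, "dy": -0.006, "dz": 0.0, "rx": 0.0, "ry": 0.0, "rz": 0.0, "claw": 1.0},
  {"dx": 0.0, "dy": -0.006, "dz": 0.0, "rx": 0.0, "ry": 0.0, "rz": 0.0, "claw": 1.0},
  {"dx": 0.0, "dy": -0.006, "dz": 0.0, "rx": 0.0, "ry": 0.0, "rz": 0.0, "claw": 1.0},
])

```text
t: 4.1
tool_pos: [0.5094, -0.1482, 0.1139]
orientation: [[0.997, 0.072, -0.0], [0.072, -0.997, 0.0], [-0.0, -0.0, -1.0]]
force: [1.2, 0.7, -0.1]
grip_width: 0.0003
gripper_force: 0.0
```

```bash
python3 m.py w6
```

```text
4.1 tcp [ 0.5094 -0.1482  0.1139] F [ 1.2  0.7 -0.1] bar cols 214 252 face y -0.1423 tcp y -0.1532
```

Request:
apply_moves([
  {"dx": 0.0, "dy": -0.001, "dz": 0.0, "rx": 0.0, "ry": 0.0, "rz": 0.0, "claw": 1.0},
  {"dx": 0.0, "dy": -0.002, "dz": 0.0, "rx": 0.0, "ry": 0.0, "rz": 0.0, "claw": 1.0},
  {"dx": 0.0, "dy": -0.002, "dz": 0.0, "rx": 0.0, "ry": 0.0, "rz": 0.0, "claw": 1.0},
  {"dx": 0.0, "dy": -0.002, "dz": 0.0, "rx": 0.0, "ry": 0.0, "rz": 0.0, "claw": 1.0},
])

```text
t: 4.48
tool_pos: [0.5093, -0.1464, 0.1139]
orientation: [[0.997, 0.072, -0.0], [0.072, -0.997, 0.0], [-0.0, -0.0, -1.0]]
force: [-0.2, 0.3, 0.5]
grip_width: 0.0003
gripper_force: 0.0
```

```bash
python3 m.py w7
```

```text
4.4833 tcp [ 0.5093 -0.1464  0.1139] F [-0.2  0.3  0.5] bar cols 204 244 face y -0.1372 tcp y -0.1513
```

The bar jumped ahead of the fingers (x 252 to 244) and total travel is about 20 mm, so it has clicked in. I back off, rise and go over the far button, checking with the top camera.

Request:
apply_moves([
  {"dx": 0.0, "dy": 0.015, "dz": 0.0, "rx": 0.0, "ry": 0.0, "rz": 0.0, "claw": 1.0},
  {"dx": 0.0, "dy": 0.035, "dz": 0.0, "rx": 0.0, "ry": 0.0, "rz": 0.0, "claw": 1.0},
  {"dx": -0.006, "dy": 0.06, "dz": -0.03, "rx": 0.0, "ry": 0.0, "rz": 0.0, "claw": 1.0},
  {"dx": -0.014, "dy": 0.09, "dz": -0.055, "rx": 0.0, "ry": 0.0, "rz": 0.0, "claw": 1.0},
  {"dx": -0.022, "dy": 0.125, "dz": -0.06, "rx": 0.0, "ry": 0.0, "rz": 0.0, "claw": 1.0},
  {"dx": -0.03, "dy": 0.16, "dz": -0.06, "rx": 0.0, "ry": 0.0, "rz": 0.0, "claw": 1.0},
  {"dx": -0.038, "dy": 0.195, "dz": -0.06, "rx": 0.0, "ry": 0.0, "rz": 0.0, "claw": 1.0},
  {"dx": -0.042, "dy": 0.218, "dz": -0.06, "rx": 0.0, "ry": 0.0, "rz": 0.0, "claw": 1.0},
  {"dx": -0.042, "dy": 0.218, "dz": -0.06, "rx": 0.0, "ry": 0.0, "rz": 0.0, "claw": 1.0},
  {"dx": -0.042, "dy": 0.218, "dz": -0.06, "rx": 0.0, "ry": 0.0, "rz": 0.0, "claw": 1.0},
  {"dx": -0.042, "dy": 0.218, "dz": -0.06, "rx": 0.0, "ry": 0.0, "rz": 0.0, "claw": 1.0},
])

```text
t: 5.45
tool_pos: [0.4832, -0.3662, 0.1737]
orientation: [[0.997, 0.072, -0.0], [0.072, -0.997, 0.001], [-0.0, -0.001, -1.0]]
force: [-0.0, 0.3, -0.5]
grip_width: -0.0001
gripper_force: 0.0
```

```bash
python3 - <<'E'
from h import *
o=bot.get_obs();print(o["t"],o["tool_pos"],o["force"])
a,_=viewer.get_image("top");b,_=viewer.get_image("wrist")
c=cv2.resize(a[185:265,200:400],(800,320),interpolation=cv2.INTER_CUBIC);s=np.zeros((280,800,3),np.uint8);s[:,:373]=cv2.resize(b,(373,280));s[:,400:773]=cv2.resize(viewer.get_image("side")[0][150:360,150:430],(373,280))
cv2.imwrite("pics/c8.png",np.vstack([c,s])[...,::-1])
E
```

```text
5.45 [ 0.48316207 -0.36622704  0.17373524] [-0.0383425   0.30756483 -0.5327873 ]
```

View pics/c8.png

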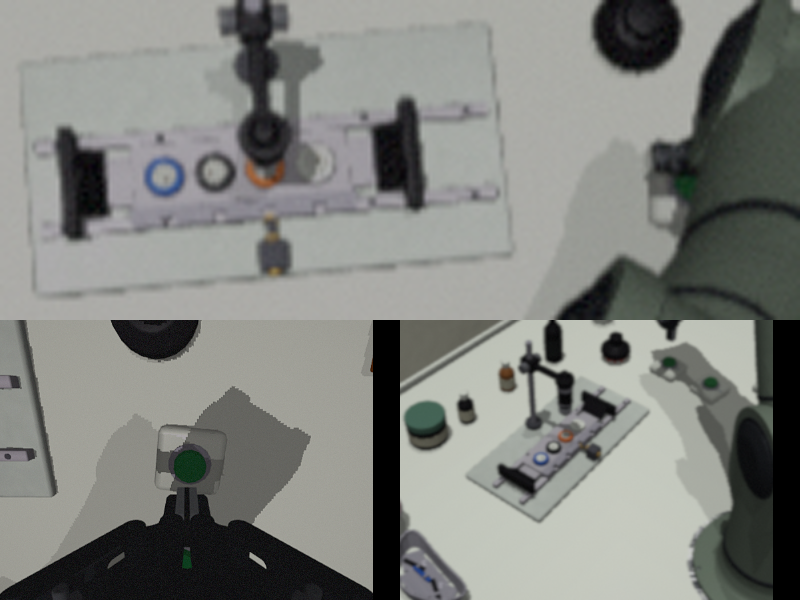

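The composite shows orange in line under the barrel (265,168) and in line with the plunger. In the wrist view the button is at (190,466), ahead of the tips at (187,490). I check the button position once more from that view.

```bash
python3 - <<'E'
from h import *
o=bot.get_obs();pos,R=np.array(o["tool_pos"]),np.array(o["orientation"]);p,_=viewer.get_image("wrist")
hsv=cv2.cvtColor(p,cv2.COLOR_RGB2HSV);g=cv2.inRange(hsv,(60,120,40),(90,255,255));n,l,st,ce=cv2.connectedComponentsWithStats(g)
for i in range(1,n):
    if st[i,4]>100:
        (u,v),r=cv2.minEnclosingCircle(np.argwhere(l==i)[:,::-1].astype(np.float32)); X=wray(u,v,.0355,pos,R);print(ce[i],u,v,r,X,R.T@(X-pos))
E
```

```text
[284.78579882 219.66627219] 284.4117736816406 219.3014678955078 24.582416534423828 [ 0.4842141  -0.36908849  0.0355    ] [0.00046413 0.00338984 0.13843619]
[280.21333333 360.07      ] 280.5 357.90740966796875 14.617416381835938 [ 0.37000697 -0.37495411  0.0355    ] [-0.11386553  0.00085957  0.13843141]
```

Request:
apply_moves([
  {"dx": 0.0, "dy": 0.003, "dz": 0.03, "rx": 0.0, "ry": 0.0, "rz": 0.0, "claw": 1.0},
  {"dx": 0.0, "dy": 0.003, "dz": 0.055, "rx": 0.0, "ry": 0.0, "rz": 0.0, "claw": 1.0},
  {"dx": 0.0, "dy": 0.003, "dz": 0.063, "rx": 0.0, "ry": 0.0, "rz": 0.0, "claw": 1.0},
  {"dx": 0.0, "dy": 0.003, "dz": 0.067, "rx": 0.0, "ry": 0.0, "rz": 0.0, "claw": 1.0},
  {"dx": 0.0, "dy": 0.003, "dz": 0.07, "rx": 0.0, "ry": 0.0, "rz": 0.0, "claw": 1.0},
  {"dx": 0.0, "dy": 0.003, "dz": 0.0715, "rx": 0.0, "ry": 0.0, "rz": 0.0, "claw": 1.0},
  {"dx": 0.0, "dy": 0.003, "dz": 0.0715, "rx": 0.0, "ry": 0.0, "rz": 0.0, "claw": 1.0},
  {"dx": 0.0, "dy": 0.003, "dz": 0.0715, "rx": 0.0, "ry": 0.0, "rz": 0.0, "claw": 1.0},
])

```text
t: 6.32
tool_pos: [0.4837, -0.37, 0.1034]
orientation: [[0.997, 0.072, 0.001], [0.072, -0.997, -0.0], [0.001, 0.001, -1.0]]
force: [-0.1, 2.2, 4.0]
grip_width: -0.0002
gripper_force: 2.1
```

Request:
apply_moves([
  {"dx": 0.0, "dy": 0.0, "dz": 0.0015, "rx": 0.0, "ry": 0.0, "rz": 0.0, "claw": 1.0},
  {"dx": 0.0, "dy": 0.0, "dz": 0.003, "rx": 0.0, "ry": 0.0, "rz": 0.0, "claw": 1.0},
  {"dx": 0.0, "dy": 0.0, "dz": 0.003, "rx": 0.0, "ry": 0.0, "rz": 0.0, "claw": 1.0},
  {"dx": 0.0, "dy": 0.0, "dz": 0.003, "rx": 0.0, "ry": 0.0, "rz": 0.0, "claw": 1.0},
])

```text
t: 6.65
tool_pos: [0.4838, -0.3702, 0.1017]
orientation: [[0.997, 0.072, 0.002], [0.072, -0.997, -0.001], [0.002, 0.001, -1.0]]
force: [-8.2, 8.0, 36.4]
grip_width: 0.0002
gripper_force: 18.2
```

The force has reached 36 N, so the button is bottomed out. I lift off straight up.

Request:
apply_moves([
  {"dx": 0.0, "dy": 0.0, "dz": -0.004, "rx": 0.0, "ry": 0.0, "rz": 0.0, "claw": 1.0},
  {"dx": 0.0, "dy": 0.0, "dz": -0.012, "rx": 0.0, "ry": 0.0, "rz": 0.0, "claw": 1.0},
  {"dx": 0.0, "dy": 0.0, "dz": -0.04, "rx": 0.0, "ry": 0.0, "rz": 0.0, "claw": 1.0},
  {"dx": 0.0, "dy": 0.0, "dz": -0.08, "rx": 0.0, "ry": 0.0, "rz": 0.0, "claw": 1.0},
  {"dx": 0.0, "dy": 0.0, "dz": -0.12, "rx": 0.0, "ry": 0.0, "rz": 0.0, "claw": 1.0},
  {"dx": 0.0, "dy": 0.0, "dz": -0.12, "rx": 0.0, "ry": 0.0, "rz": 0.0, "claw": 1.0},
  {"dx": 0.0, "dy": 0.0, "dz": -0.12, "rx": 0.0, "ry": 0.0, "rz": 0.0, "claw": 1.0},
  {"dx": 0.0, "dy": 0.0, "dz": -0.12, "rx": 0.0, "ry": 0.0, "rz": 0.0, "claw": 1.0},
])

```text
t: 7.32
tool_pos: [0.4831, -0.3701, 0.2197]
orientation: [[0.997, 0.071, 0.0], [0.071, -0.997, -0.0], [0.0, 0.0, -1.0]]
force: [-0.2, 1.2, -1.8]
grip_width: -0.0
gripper_force: 0.0
```

```bash
python3 - <<'E'
from plant import bot
o=bot.get_obs();print(o["t"],o["tool_pos"],o["force"]);print(bot.close_job())
E
```

```text
7.3167 [ 0.48310058 -0.37009433  0.21965751] [-0.19622283  1.21916604 -1.78424315]
the job is handed in; nothing more can be done
None
```

I pushed the carrier until the orange dish clicked in under the lens, pressed the far green button to its stop, let it go and handed the job in at 7.3 s; the hand-in returned no verdict.

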